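# Feed the bar to the hidden stop

## Task

First swing the work lamp out by its red handle until no part of its head is over the plywood track board. Then push the aluminium bar along its track into the green guard, gently, until you feel it come fully home against the hidden end stop, and leave it there. Do not disturb the other things on the bench.

Things in the scene. Friction and masses are not known exactly. Their poses are not given: they have to be found in the camera images.
- station: Cut-off station, fixed. Origin on the table below the guard's mouth; +y is the feed direction into the guard, x across, z up (mm below in these axes). Plywood track board: 140 wide, 15 thick, y -260 to 240. On it two dark steel fences, inner faces x = +-24.5, 16 thick, 20 high, guide the bar. A lamp on a hinged arm stands at its +x side.
- mouth (a point): Middle of the guard's mouth, at track board height (station 0, 0, 15). The mouth is 80 wide and reaches to z 95. The opaque green guard covers station y 0 to 240, x +-94, z up to 225, with a motor at +x. Hidden inside, a rigid end stop crosses the track: its face is 85 to 125 beyond the mouth, different every time; it must be felt.
- visor_edge (a point): Middle of the outer edge of the yellow visor's underside (station 0, -95, 150). The visor, a rigid plate 8 thick, sticks out of the guard over the track: y -95 to 0, x +-58. With the bar home its outer end is 75 to 115 from the mouth, so an upright gripper would hit the visor: lean the tool about 40 degrees, gripper body away from the guard.
- bar: Aluminium box section 44 x 200 x 44, closed flat ends, 0.3 to 0.65 kg between the fences (2.5 play each side), red band near the middle, blue cap (20 long) on the outer end. Origin: middle of its underside; y along its length, into the guard; z up. Inner end starts near the mouth. Sliding it takes 1 to 8 N; at the stop the force rises sharply; never exceed 40 N.
- bar_outer_end (a point): centre of the bar's outer (blue) end face, 22 above its underside, 37 above the table; push here towards station +y
- lamp (a joint): swing angle (rad) of the lamp arm about its upright hinge, counter-clockwise from above. Starts at -0.2 to 0.2 with the head over the track; grows as it swings out to the station's +x side. From 0.75 no part of the head is over the track board; travel ends at 1.2. Stays where left; needs about 2 N at the handle.
- lamp_handle (a point): middle of the lamp's upright red round handle, 20 across, 64 high (z 171 to 235), standing on the lamp head. Below it the white shade, 80 across, lower rim 96 above the table; the flat arm (top at z 168, 16 wide) runs from the head to the hinge
- lamp_hinge (a point): point on the lamp's upright hinge axis at arm height (station 140, -60, 163), 184 horizontally from the handle
- feeler (a joint): travel (m) of a weak sprung pin (under 1 N) in the hidden end stop: 0 while the bar is not there. The pin stands 8 mm out of the stop face, so it reads about 0.008 when the bar is hard against the stop
- offcut: Bystander: pale wood block 50 x 90 x 30 high; origin under its centre; leave alone
- roll: Bystander: orange ring, 90 across, 30 high, lying flat; origin under its centre; leave alone
- driver: Bystander: screwdriver with red handle lying on the table; origin on the table under it; leave alone
- hammer: Bystander: hammer lying on the table; origin on the table under it; leave alone
- bottle: Bystander: amber bottle 64 across, 170 high; origin under its centre; leave alone
- tin: Bystander: blue and white tin 80 across, 110 high; origin under its centre; leave alone
- redbin: Bystander: open red bin 160 x 240 x 100 high; origin under its centre; leave alone
Mind the look-alikes: they are no part of the job. Of the things shaped like the bar, the aluminium one is meant.

How it is judged:
By the outcome, as a careful person would: the job done as asked, in the order asked, and still so for the second after the job is handed in, with the robot touching nothing.
It also fails if it takes over 51 s, if anything falls off the work surface, if the arm or the gripper's body presses on something with over 40 N, if the wrist force passes 120 N, or if a joint passes its speed limit or range.

## Robot

A 7-joint arm with a two-finger parallel gripper is mounted at the origin on the work surface. World frame = base frame: x ahead of the robot, y to its left, z up, the work surface at z = 0. Lengths are in m, angles in rad, forces in N, time in s.
With the tool pointing down it reaches from about 0.4 to 0.85 m from the base axis. Payload 10.4 kg.
Tool frame: the origin (TCP) lies at the very end of the fingers, on their centre line; the grasp point (between the pads) lies 19 mm behind it; z points along the fingers, y is the line along which they close (so a half turn about z gives the same grasp; the last joint's range is limited). The gripper opens to 87 mm and grips with 3 to 60 N. Pads are 19 mm wide; open, the fingers measure 117 mm over their backs; the gripper's body (75 mm by 190 mm) begins 51 mm behind the grasp point.
Start: joints at [1.107, 0.332, -0.065, 1.46, 0.022, 1.35, -0.088], TCP at [0.267, -0.565, 0.223] pointing down, gripper open.
Joint ranges: [-2.6, 2.6], [-0.5, 2.12], [-1.47, 1.34], [0.16, 2.42], [-1.27, 4.41], [0.06, 2.06], [-2.6, 2.6]. Speed limits (rad/s): [2.22, 2.22, 2.79, 2.79, 3.14, 3.14, 3.14].

## Interface

Orientations are given as a unit quaternion [x, y, z, w].
In Python, from bench import status, camera, order gives the robot as it stands.
- The arm moves only by the tool jog_arm, never from a script. Its argument "plan" is a list of rows, each a list of 7 numbers: the turn, a rotation vector about the tool's x, y, z in rad, then the shift along the tool's x, y, z in mm, then the opening, from -1 (shut) to 1 (fully open). A call has 1 to 12 rows; each row is the pose to reach, as a shift and turn from the pose commanded when the call began, along the tool's axes at that moment; what a row does not reach only later rows make up. A row lasts 1/10 s, in which the tool goes at most 50 mm and 8.59 degrees, less where a joint would pass 70% of its speed; a pose out of reach is approached as far as the arm can. A call with a gripper value outside its range is refused whole. The fingers move at their own pace and stop on an object; "squeeze" is the grip in N (left out, the last holds). Time passes only in rows, so rows that repeat a pose let the fingers close. It gives the time, the measured TCP pose, the force, the opening and the grip force at its end, in the units of the state.
- status.read_state(): the state, without advancing time (a new reading comes with each control period).
- camera(name): name is "scene" or "top"; returns a dict with "image" (400x640x3 uint8, red, green, blue), "z_map" (400x640 float32, m along the optical axis (not along the pixel's ray), 0 where there is no reading), "fx", "fy", "cx", "cy" (pixels), "k1" (the pictures are not rectified: a ray, as slopes to the right and down, at radius r is drawn at 1 + k1 r^2 times it, then the intrinsics apply), "world_from_camera" (4x4, takes a point from camera to world coordinates). Camera axes: x right, y down, z forward; pixel columns grow to the right and rows downward; lengths in m; the calibration is good to about 2 mm. A picture is of the moment at which its call begins.
- order.close_job(): hands the job in; it is judged then, once.
The state is a dict: "time": time; "joint_positions": joint angles; "joint_vel": joint speeds; "joint_torque": joint torques, N m; "ee_pos": TCP position; "eef_rot": TCP orientation; "ft_force": force on the tool from outside, world axes, zero at the start; "torque": the same for the moment, N m; "width": finger opening in m; "grip_force": force on a finger pad.
Only numpy, scipy, OpenCV 4.12 (cv2) and the standard library are available. Lean on these libraries where they do the work, as an engineer would, in place of code of your own. Each camera call takes 0.05 s, during which the arm holds its last target. There are 200 camera calls.

## Working session

There is one attempt and no reset: what is moved stays moved. The work goes in short steps, Python scripts to look and compute and a tool call to move; the robot and the scene stay as the last step left them, time stands still between calls to the robot, and variables do not carry over. Pictures are saved under pics/ and viewed, at most 10 in all, crops included, and the job is handed in when it is done.

Besides the shell and the picture viewer there is one more tool, called after "Emit:" in YAML: its name, and indented under it one key for each argument. jog_arm: Moves the arm, as the interface text tells. Its arguments: {"type":"object","properties":{"plan":{"type":"array"},"squeeze":{"type":"number"}},"required":["plan"]}

```bash
mkdir -p pics; ls
python3 - <<'E'
from bench import status,camera
import cv2,pickle
print(status.read_state())
for n in("scene","top"):
    c=camera(n); pickle.dump(c,open(n+".pkl","wb")); cv2.imwrite(f"pics/{n}0.png",c["image"][:,:,::-1])
    print(n,c["fx"],c["fy"],c["cx"],c["cy"],c["k1"],c["world_from_camera"])
E
```

```text
pics
{'time': 0.0, 'joint_positions': array([ 1.10740059,  0.33285679, -0.06469306,  1.46098408,  0.02155543,
        1.34992271, -0.08850119]), 'joint_vel': array([ 8.68687281e-04,  5.20478413e-04, -9.71300920e-05,  4.94461440e-04,
       -4.46330863e-04, -1.21600608e-05, -1.90211403e-03]), 'joint_torque': array([-2.43543809e-04, -6.23256969e+01,  2.49167177e-02, -3.89897919e+01,
       -6.11930341e-02,  3.98132997e-02,  1.25848001e-04]), 'ee_pos': array([ 0.26648704, -0.56487958,  0.22174293]), 'eef_rot': array([ 9.75809805e-01,  2.18619939e-01, -1.76374858e-04, -7.17511064e-04]), 'ft_force': array([0.07783754, 0.88692424, 0.3827394 ]), 'torque': array([-0.05668092, -0.03380422,  0.00876202]), 'grip_force': 0.0, 'width': 0.08738070606490203}
scene 497.8109799236785 497.8109799236785 326.6113976672149 199.98584778762145 -0.12646914121936628 [[ 0.78458008  0.43780095 -0.43904945  1.13887378]
 [ 0.62000106 -0.56050657  0.54902739 -0.85818658]
 [-0.00572538 -0.70296708 -0.71119934  1.23924893]
 [ 0.          0.          0.          1.        ]]
top 518.5763516896734 518.5763516896734 321.20684863194884 211.25647062452413 -0.0033512418345334797 [[-6.66944530e-04 -9.96340733e-01  8.54675310e-02  3.23346923e-01]
 [-9.99907689e-01 -4.95425899e-04 -1.35782086e-02 -1.72166991e-02]
 [ 1.35708652e-02 -8.54686973e-02 -9.96248430e-01  1.60758474e+00]
 [ 0.00000000e+00  0.00000000e+00  0.00000000e+00  1.00000000e+00]]
```

View pics/scene0.png

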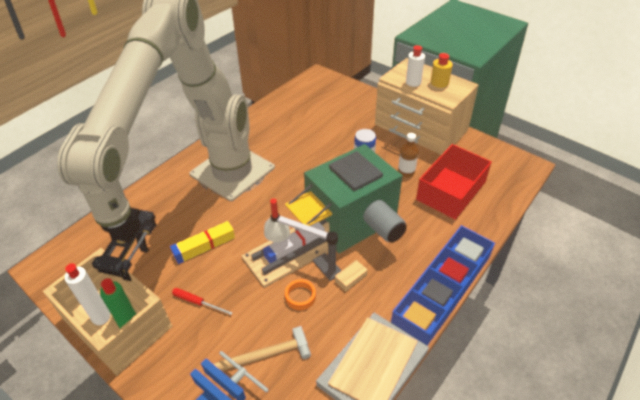

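View pics/top0.png

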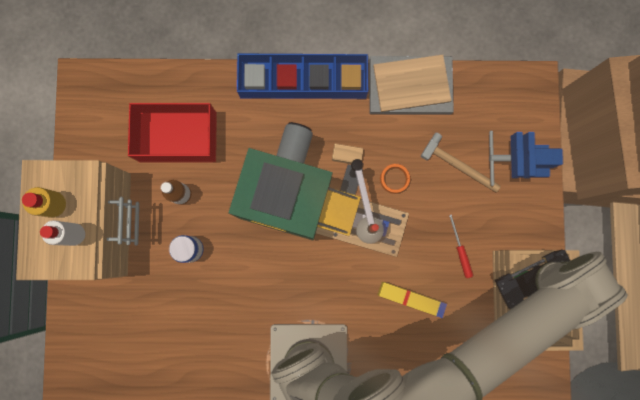

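Scene view: robot on the left, station in the middle, with a yellow look-alike bar at (205,242). Top view: the guard is around (280,193), the visor at (340,212), the lamp head/handle at (372,230), the hinge at (357,167), and the board runs right to (405,230). Next I'll fit the guard top and the handle from depth.

```bash
cat > h.py <<'E'
import numpy as np,cv2
def cloud(c):
    """world points HxWx3 (nan where no depth)"""
    H,W=c["z_map"].shape
    K=np.array([[c["fx"],0,c["cx"]],[0,c["fy"],c["cy"]],[0,0,1]])
    uv=np.stack(np.meshgrid(np.arange(W),np.arange(H)),-1).reshape(-1,1,2).astype(np.float64)
    s=cv2.undistortPoints(uv,K,np.array([c["k1"],0,0,0,0.])).reshape(H,W,2)
    z=np.where(c["z_map"]>0,c["z_map"],np.nan)
    p=np.dstack([s*z[...,None],z]); T=c["world_from_camera"]
    return p@T[:3,:3].T+T[:3,3]
def proj(c,P):
    T=np.linalg.inv(c["world_from_camera"]); p=np.atleast_2d(P)@T[:3,:3].T+T[:3,3]
    s=p[:,:2]/p[:,2:]; s=s*(1+c["k1"]*(s**2).sum(1,keepdims=True))
    return s*[c["fx"],c["fy"]]+[c["cx"],c["cy"]]
E
python3 - <<'E'
import pickle,numpy as np,cv2
from h import *
for n in("top","scene"):
    c=pickle.load(open(n+".pkl","rb")); P=cloud(c); im=c["image"].astype(int); r,g,b=im[...,0],im[...,1],im[...,2]
    roi=np.zeros(r.shape,bool)
    if n=="top": roi[130:260,220:420]=1
    else: roi[130:290,230:420]=1
    m=roi&(P[...,2]>.21)&(P[...,2]<.24)&~((r>g+60))
    k,lab,st,_=cv2.connectedComponentsWithStats(m.astype(np.uint8)); m=lab==1+np.argmax(st[1:,4])
    rect=cv2.minAreaRect((P[m][:,:2]*1000).astype(np.float32)); print(n,"guard",rect,np.median(P[m][:,2]),cv2.boxPoints(rect).tolist())
    m=roi&(P[...,2]>.165)&(P[...,2]<.25)&(r>g+60)&(r>b+60)&(g<110)
    Q=P[m]; print("handle",m.sum(),Q.mean(0),Q.min(0),Q.max(0))
    t=roi&(Q:=P)[...,2].__gt__(.225)&(r>g+60)&(g<110); print("top",t.sum(),P[t].mean(0) if t.any() else 0)
    y=roi&(r>150)&(g>110)&(b<70)&(P[...,2]>.13)&(P[...,2]<.18); rect=cv2.minAreaRect((P[y][:,:2]*1000).astype(np.float32));print("visor",rect,cv2.boxPoints(rect).tolist(),np.median(P[y][:,2]))
    x,y,w,h=(220,130,200,140) if n=="top" else (230,130,200,160)
    cv2.imwrite(f"pics/c_{n}.png",cv2.resize(c["image"][y:y+h,x:x+w,::-1],None,fx=3.7,fy=3.7,interpolation=cv2.INTER_CUBIC))
E
```

```text
top guard ((494.2843017578125, 74.09080505371094), (239.27410888671875, 187.00296020507812), 73.5579605102539) 0.21979950428079664 [[370.74371337890625, -14.188728332519531], [550.0994873046875, -67.11902618408203], [617.8248901367188, 162.37033081054688], [438.4691162109375, 215.30062866210938]]
handle 45 [ 0.3988902  -0.17731755  0.23272106] [ 0.39122991 -0.18712408  0.21706415] [ 0.40746754 -0.16940792  0.24116431]
top 40 [ 0.39906999 -0.17819032  0.23447194]
visor ((448.1081237792969, -3.707977294921875), (280.9475402832031, 115.67047119140625), 86.62557220458984) [[382.1047668457031, -140.53396606445312], [497.5746765136719, -147.34243774414062], [514.1114501953125, 133.11801147460938], [398.6415710449219, 139.92648315429688]] 0.15801811489101247
scene guard ((497.9668884277344, 72.33814239501953), (240.42645263671875, 186.6995849609375), 73.62974548339844) 0.21631252094235331 [[374.5201416015625, -16.691673278808594], [553.6510620117188, -69.31171417236328], [621.4136352539062, 161.36795043945312], [442.28271484375, 213.98800659179688]]
handle 128 [ 0.40257582 -0.18118175  0.20941186] [ 0.38835027 -0.18864845  0.17053068] [ 0.40996179 -0.16638696  0.23918031]
top 42 [ 0.40085218 -0.17917262  0.23277217]
visor ((450.1588134765625, -86.03492736816406), (95.57731628417969, 116.59883117675781), 76.04755401611328) [[382.05682373046875, -118.356689453125], [495.21551513671875, -146.47059631347656], [518.2608032226562, -53.713165283203125], [405.10211181640625, -25.599258422851562]] 0.15915650703738304
```

View pics/c_top.png

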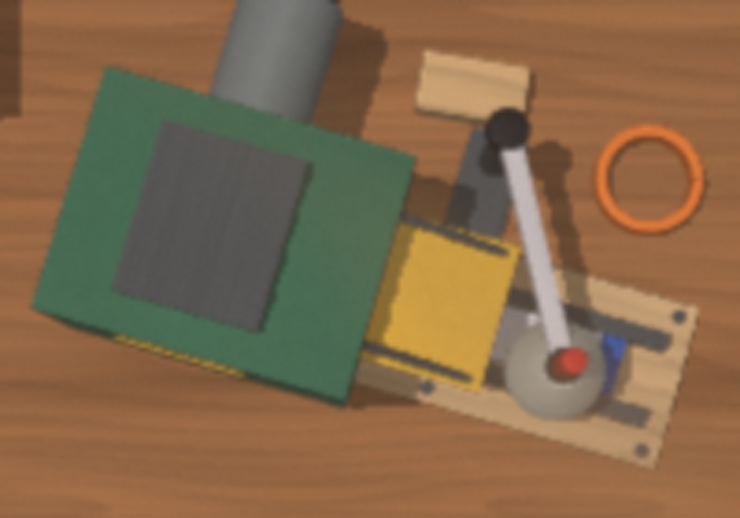

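The crop shows the lamp arm running from the hinge (507,130) to the red handle (572,360). The blue bar end is at (613,355) and the visor at (445,300). The station fit is origin (462,-42) mm with feed direction (0.2825, 0.9593), and the handle is at about (400,-178.5). I'll move above the handle.

Emit:
jog_arm:
  plan:
    - [0,0,0,8,-8,-15,1]
    - [0,0,0,28,-29,-40,1]
    - [0,0,0,55,-57,-65,1]
    - [0,0,0,85,-87,-80,1]
    - [0,0,0,114,-117,-85,1]
    - [0,0,0,143,-146,-85,1]
    - [0,0,0,172,-176,-85,1]
    - [0,0,0,200,-205,-85,1]
    - [0,0,0,229,-234,-85,1]
    - [0,0,0,257,-263,-85,1]
    - [0,0,0,277,-283,-85,1]
    - [0,0,0,286,-292,-85,1]
  squeeze: 10

```text
time: 1.3
ee_pos: [0.4015, -0.1759, 0.3087]
eef_rot: [0.975, 0.221, 0.0, 0.001]
ft_force: [0.1, 0.2, 1.0]
width: 0.087
grip_force: 0.0
```

Emit:
jog_arm:
  plan:
    - [0,0,0,0,0,0,1]
    - [0,0,0,0,0,0,1]

```text
time: 1.5
ee_pos: [0.4003, -0.1803, 0.3078]
eef_rot: [0.976, 0.218, -0.0, 0.0]
ft_force: [-0.2, -0.8, -0.7]
width: 0.0868
grip_force: 0.0
```

Emit:
jog_arm:
  plan:
    - [0,0,0,0,0,20,1]
    - [0,0,0,0,0,45,1]
    - [0,0,0,0,0,70,1]
    - [0,0,0,0,0,95,1]
    - [0,0,0,0,0,110,1]
    - [0,0,0,0,0,115,1]
    - [0,0,0,0,0,115,1]
    - [0,0,0,0,0,115,-1]
    - [0,0,0,0,0,115,-1]
    - [0,0,0,0,0,115,-1]
    - [0,0,0,0,0,115,-1]
    - [0,0,0,0,0,115,-1]
  squeeze: 10

```text
time: 2.7
ee_pos: [0.4008, -0.1792, 0.1928]
eef_rot: [0.976, 0.219, 0.0, 0.0]
ft_force: [-0.1, 0.6, -0.3]
width: 0.0545
grip_force: 0.0
```

Emit:
jog_arm:
  plan:
    - [0,0,0,0,0,0,-1]
    - [0,0,0,0,0,0,-1]
    - [0,0,0,0,0,0,-1]

```text
time: 3.0
ee_pos: [0.4008, -0.1791, 0.1925]
eef_rot: [0.976, 0.219, -0.0, 0.0]
ft_force: [0.5, -0.7, 0.3]
width: 0.0311
grip_force: 0.0
```

Emit:
jog_arm:
  plan:
    - [0,0,0,0,0,0,-1]
    - [0,0,0,0,0,0,-1]
    - [0,0,0,0,0,0,-1]
    - [0,0,0,0,0,0,-1]

```text
time: 3.4
ee_pos: [0.4006, -0.179, 0.1925]
eef_rot: [0.976, 0.219, -0.0, -0.0]
ft_force: [-2.1, 0.7, 0.4]
width: 0.0197
grip_force: 10.0
```

Run:
```python
import numpy as np
from scipy.spatial.transform import Rotation as R
from bench import status
s=status.read_state(); p=s["ee_pos"][:2]*1000; print(p,s["width"],s["grip_force"],s["ft_force"])
y=np.array([.2825,.9593]); x=np.array([.9593,-.2825]); o=np.array([462.1,-41.9])
h=o+140*x-60*y; d=p-h; r=np.hypot(*d); a0=np.arctan2(*d[::-1]); sa=np.degrees(a0-np.arctan2(x[1],x[0]))%360
print("hinge",h,"r",r,"station dir",sa)
Rt=R.from_quat(s["eef_rot"]).as_matrix()
for t in np.arange(3,75,3):
    a=a0+np.radians(t); q=h+r*np.array([np.cos(a),np.sin(a)]); print(t,round(sa+t),np.round(Rt.T@np.append(q-p,0)))
```

```text
[ 400.5764621  -179.01175591] 0.01969293671956505 9.999779333593324 [-2.10287902  0.67237499  0.42762392]
hinge [ 579.452 -139.008] r 183.29418579459534 station dir 209.01514378804228
3 212 [-2.  9. -0.]
6 215 [-3. 19. -0.]
9 218 [-4. 28. -0.]
12 221 [-4. 38. -0.]
15 224 [-4. 48. -0.]
18 227 [-4. 57. -0.]
21 230 [-3. 67. -0.]
24 233 [-1. 76. -0.]
27 236 [ 1. 86. -0.]
30 239 [ 4. 95. -0.]
33 242 [  7. 104.  -0.]
36 245 [ 11. 113.  -0.]
39 248 [ 15. 121.  -0.]
42 251 [ 19. 130.  -0.]
45 254 [ 24. 138.  -0.]
48 257 [ 29. 146.  -0.]
51 260 [ 35. 154.  -0.]
54 263 [ 41. 161.  -0.]
57 266 [ 48. 168.  -0.]
60 269 [ 55. 175.  -0.]
63 272 [ 62. 181.  -0.]
66 275 [ 69. 187.  -0.]
69 278 [ 77. 193.  -0.]
72 281 [ 85. 198.  -0.]
```

Emit:
jog_arm:
  plan:
    - [0,0,0,-1,5,0,-1]
    - [0,0,0,-2,14,0,-1]
    - [0,0,0,-4,28,0,-1]
    - [0,0,0,-4,38,0,-1]
    - [0,0,0,-4,48,0,-1]
    - [0,0,0,-4,57,0,-1]
    - [0,0,0,-3,67,0,-1]
    - [0,0,0,-1,76,0,-1]
    - [0,0,0,1,86,0,-1]
    - [0,0,0,4,95,0,-1]
    - [0,0,0,6,100,0,-1]
    - [0,0,0,7,104,0,-1]

```text
time: 4.6
ee_pos: [0.452, -0.2705, 0.1925]
eef_rot: [0.976, 0.219, 0.0, 0.0]
ft_force: [-2.1, 1.1, 0.8]
width: 0.0194
grip_force: 10.0
```

Emit:
jog_arm:
  plan:
    - [0,0,0,4,9,0,-1]
    - [0,0,0,8,17,0,-1]
    - [0,0,0,12,26,0,-1]
    - [0,0,0,17,34,0,-1]
    - [0,0,0,22,42,0,-1]
    - [0,0,0,28,50,0,-1]
    - [0,0,0,34,57,0,-1]
    - [0,0,0,41,64,0,-1]
    - [0,0,0,48,71,0,-1]
    - [0,0,0,55,77,0,-1]
    - [0,0,0,62,83,0,-1]
    - [0,0,0,66,86,0,-1]

```text
time: 5.8
ee_pos: [0.5489, -0.3198, 0.1926]
eef_rot: [0.976, 0.219, 0.0, -0.0]
ft_force: [-2.0, 2.3, 2.8]
width: 0.0197
grip_force: 10.0
```

Emit:
jog_arm:
  plan:
    - [0,0,0,4,3,0,-1]
    - [0,0,0,8,6,0,-1]
    - [0,0,0,9,6.5,0,-1]
    - [0,0,0,9,6.5,0,-1]

```text
time: 6.2
ee_pos: [0.5594, -0.3215, 0.1926]
eef_rot: [0.976, 0.219, 0.001, -0.0]
ft_force: [0.8, 2.5, 1.2]
width: 0.02
grip_force: 10.0
```

Run:
```python
from bench import camera
import cv2,pickle
for n in("scene","top"):
    c=camera(n); pickle.dump(c,open(n+"1.pkl","wb"))
    x,y=(160,110) if n=="scene" else (250,120)
    cv2.imwrite(f"pics/{n}1.png",cv2.resize(c["image"][y:y+200,x:x+260,::-1],None,fx=3,fy=3,interpolation=cv2.INTER_CUBIC))
```

```text
(no output)
```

View pics/top1.png

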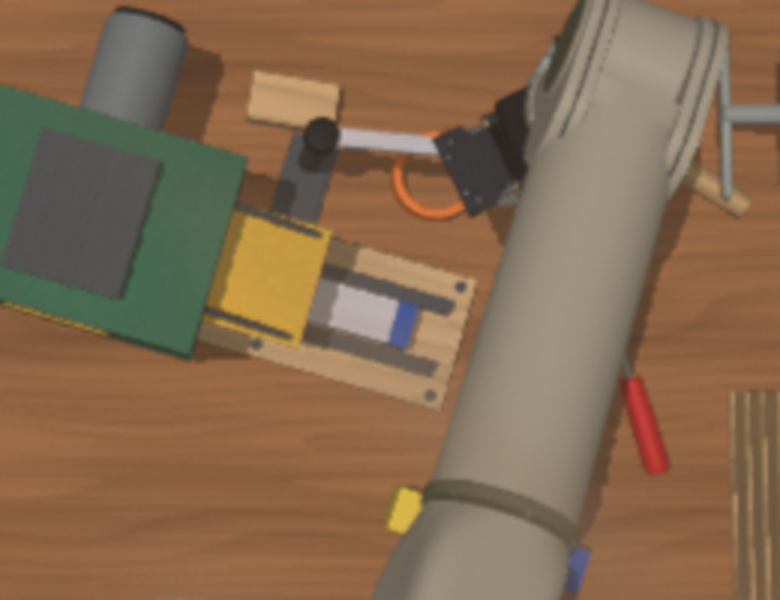

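View pics/scene1.png

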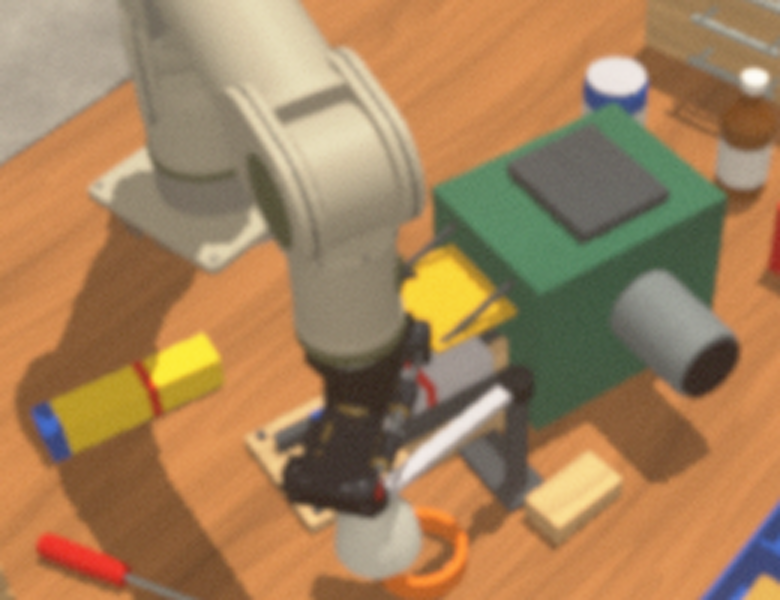

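Top crop: the lamp arm now points from (320,135) to (440,145), away from the board. The bar's blue end edge is at about (412,327). I'll release, lift, and measure the bar end.

Emit:
jog_arm:
  plan:
    - [0,0,0,0,0,0,0.4]
    - [0,0,0,0,0,0,0.4]
    - [0,0,0,0,0,0,0.4]
    - [0,0,0,0,0,0,0.4]
    - [0,0,0,0,0,0,0.4]
    - [0,0,0,0,0,0,0.4]
    - [0,0,0,0,0,-15,0.4]
    - [0,0,0,0,0,-40,0.4]
    - [0,0,0,0,0,-65,0.4]
    - [0,0,0,0,0,-90,0.4]
    - [0,0,0,0,0,-105,0.4]
    - [0,0,0,0,0,-110,0.4]

```text
time: 7.5
ee_pos: [0.5594, -0.3221, 0.305]
eef_rot: [0.976, 0.219, 0.001, 0.001]
ft_force: [0.0, -0.9, 0.8]
width: 0.0608
grip_force: 0.0
```

Run:
```python
import pickle,numpy as np
from h import *
from bench import status
c=pickle.load(open("top1.pkl","rb")); P=cloud(c)*1000; im=c["image"].astype(int); r,g,b=im[...,0],im[...,1],im[...,2]
m=np.zeros(r.shape,bool); m[210:245,370:400]=1
m&=(b>r+40)&(b>g+20)&(abs(P[...,2]-59)<12)
y=np.array([.2825,.9593]); x=np.array([.9593,-.2825]); o=np.array([462.1,-41.9])
Q=P[m][:,:2]-o; print(m.sum(),"x",(Q@x).min(),(Q@x).max(),"y",np.percentile(Q@y,[0,5,95,100]),np.median(P[m][:,2]))
# expected pixels for sanity: board corners
for X in((70,-260,15),(-70,-260,15)): print(X,proj(c,np.append(o+X[0]*x+X[1]*y,X[2])/1000))
print(status.read_state()["joint_positions"].round(2))
```

```text
78 x -20.347242423165635 21.646990526016296 y [-200.80637173 -199.41395079 -184.46211768 -183.50888356] 57.94050646973614
(70, -260, 15) [[409.29853062 212.64586063]]
(-70, -260, 15) [[397.09595176 256.29046151]]
[ 0.7   0.37 -0.34  1.25  0.12  1.53 -0.76]
```

Corner reprojection agrees with the image to within 1 px. The bar's outer end is at station y≈-201, x≈0.6. Now I'll work out the leaned approach.

```bash
cat > goal.py <<'E'
import numpy as np
from scipy.spatial.transform import Rotation as R
from bench import status
y=np.array([.2825,.9593,0]); x=np.array([.9593,-.2825,0]); z=np.array([0,0,1.]); o=np.array([462.1,-41.9,0])
S=np.c_[x,y,z]
def goal(st,lean=40):
    s=status.read_state(); R0=R.from_quat(s["eef_rot"]).as_matrix(); a=np.radians(lean)
    tz=np.sin(a)*y-np.cos(a)*z; G=np.c_[np.cross(x,tz),x,tz]; G=np.c_[np.cross(x,tz),x,tz]
    p=s["ee_pos"]*1000
    print("station now",(S.T@(p-o)).round(1),"rotvec",R.from_matrix(R0.T@G).as_rotvec().round(3),"shift",(R0.T@(o+S@np.array(st)-p)).round(1),"q",s["joint_positions"].round(2),"f",(S.T@s["ft_force"]).round(1))
E
python3 -c "
from goal import *
goal((0.6,-336,250)); goal((.6,-336,155)); goal((.6,-240,40))"
```

```text
station now [ 172.5 -241.3  305. ] rotvec [ 0.297  0.655 -0.807] shift [-191.5  -43.6   54.6] q [ 0.7   0.37 -0.34  1.25  0.12  1.53 -0.76] f [ 0.3 -0.9  0.8]
station now [ 172.5 -241.3  305. ] rotvec [ 0.297  0.655 -0.807] shift [-191.7  -43.9  149.6] q [ 0.7   0.37 -0.34  1.25  0.12  1.53 -0.76] f [ 0.3 -0.9  0.8]
station now [ 172.5 -241.3  305. ] rotvec [ 0.297  0.655 -0.807] shift [-128.1 -115.9  264.5] q [ 0.7   0.37 -0.34  1.25  0.12  1.53 -0.76] f [ 0.3 -0.9  0.8]
```

Emit:
jog_arm:
  plan:
    - [0,0,0,-8,-2,0,-1]
    - [0.02,0.04,-0.05,-28,-6,0,-1]
    - [0.05,0.1,-0.12,-53,-12,0,-1]
    - [0.08,0.17,-0.21,-80,-18,0,-1]
    - [0.11,0.25,-0.3,-105,-24,5,-1]
    - [0.15,0.32,-0.4,-130,-30,15,-1]
    - [0.18,0.4,-0.49,-152,-35,25,-1]
    - [0.215,0.47,-0.58,-170,-39,35,-1]
    - [0.245,0.54,-0.67,-183,-42,45,-1]
    - [0.275,0.61,-0.75,-190,-44,52,-1]
    - [0.297,0.655,-0.807,-191,-44,55,-1]
    - [0.297,0.655,-0.807,-191,-44,55,-1]

```text
time: 8.7
ee_pos: [0.3656, -0.3638, 0.2446]
eef_rot: [0.753, 0.561, 0.274, -0.209]
ft_force: [-0.9, 0.2, -0.3]
width: 0.0003
grip_force: 0.0
```

Emit:
jog_arm:
  plan:
    - [0,0,0,0,0,0,-1]
    - [0,0,0,0,0,0,-1]

```text
time: 8.9
ee_pos: [0.3676, -0.3631, 0.248]
eef_rot: [0.753, 0.562, 0.273, -0.206]
ft_force: [0.3, -0.1, 1.0]
width: 0.0006
grip_force: 0.0
```

```bash
python3 -c "
from goal import *
goal((0.6,-336,155)); goal((.6,-240,40))"
```

```text
station now [ 1.000e-01 -3.348e+02  2.480e+02] rotvec [-0.002  0.001 -0.002] shift [-60.7   0.8  70.5] q [ 1.28  0.46 -0.36  1.43 -0.39  1.71  0.66] f [ 0.3 -0.1  1. ]
station now [ 1.000e-01 -3.348e+02  2.480e+02] rotvec [-0.002  0.001 -0.002] shift [-60.9   1.1 220.3] q [ 1.28  0.46 -0.36  1.43 -0.39  1.71  0.66] f [ 0.3 -0.1  1. ]
```

Emit:
jog_arm:
  plan:
    - [0,0,0,-8,0,8,-1]
    - [0,0,0,-25,0,28,-1]
    - [0,0,0,-45,0,52,-1]
    - [0,0,0,-58,1,78,-1]
    - [0,0,0,-61,1,108,-1]
    - [0,0,0,-61,1,138,-1]
    - [0,0,0,-61,1,166,-1]
    - [0,0,0,-61,1,190,-1]
    - [0,0,0,-61,1,208,-1]
    - [0,0,0,-61,1,217,-1]
    - [0,0,0,-61,1,220,-1]
    - [0,0,0,-61,1,220,-1]

```text
time: 10.1
ee_pos: [0.3945, -0.2731, 0.0401]
eef_rot: [0.753, 0.562, 0.273, -0.206]
ft_force: [0.2, -0.1, 0.3]
width: 0.0007
grip_force: 0.0
```

Run:
```python
from goal import *
goal((.6,-200,42))
from bench import camera
import cv2
c=camera("scene"); cv2.imwrite("pics/scene2.png",cv2.resize(c["image"][110:310,160:420,::-1],None,fx=3,fy=3,interpolation=cv2.INTER_CUBIC))
```

```text
station now [   0.4 -240.9   40.1] rotvec [-0.002  0.    -0.002] shift [32.5  0.1 24.8] q [ 1.21  0.58 -0.39  1.76 -0.39  1.26  0.75] f [ 0.2 -0.   0.3]
```

View pics/scene2.png

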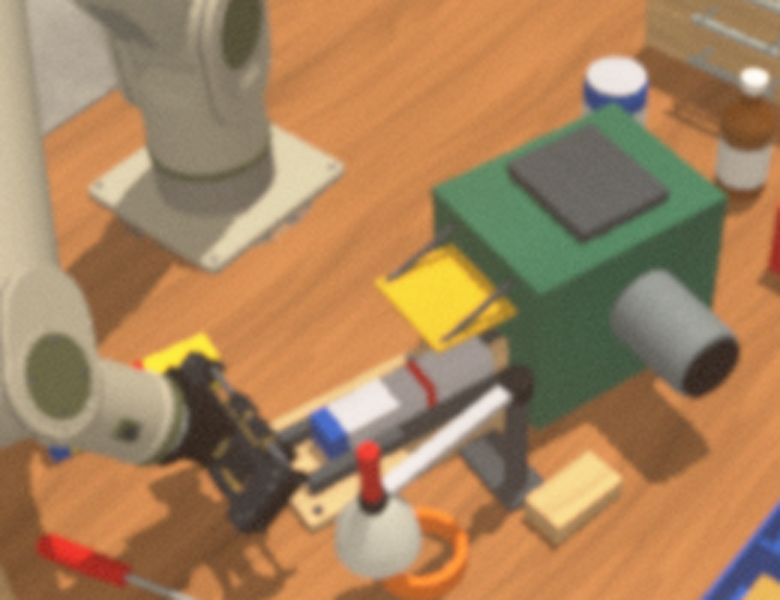

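The scene view shows the gripper leaned behind the blue bar end at (325,430), and the lamp parked clear at (375,540). I'll advance to contact.

Emit:
jog_arm:
  plan:
    - [0,0,0,3,0,2.5,-1]
    - [0,0,0,7.7,0,6.4,-1]
    - [0,0,0,12.3,0,10.3,-1]
    - [0,0,0,16,0,13.5,-1]
    - [0,0,0,19,0,16,-1]
    - [0,0,0,21.5,0,18,-1]
    - [0,0,0,23,0,19.3,-1]
    - [0,0,0,24.5,0,20.6,-1]
    - [0,0,0,26,0,21.9,-1]
    - [0,0,0,27.5,0,23.1,-1]
    - [0,0,0,29,0,24.4,-1]
    - [0,0,0,30.6,0,25.7,-1]

```text
time: 11.35
ee_pos: [0.4058, -0.2344, 0.0399]
eef_rot: [0.753, 0.562, 0.273, -0.206]
ft_force: [0.1, -2.4, -0.2]
width: 0.0003
grip_force: 1.3
```

Emit:
jog_arm:
  plan:
    - [0,0,0,3,0,2.6,-1]
    - [0,0,0,6.1,0,5.1,-1]
    - [0,0,0,9.2,0,7.7,-1]
    - [0,0,0,12.3,0,10.3,-1]
    - [0,0,0,15.3,0,12.9,-1]

```text
time: 11.85
ee_pos: [0.4115, -0.2148, 0.0399]
eef_rot: [0.753, 0.562, 0.273, -0.206]
ft_force: [-0.4, -3.1, 1.4]
width: 0.0004
grip_force: 1.4
```

```bash
python3 -c "
from goal import *
goal((0.6,-130,40))"
```

```text
station now [   0.3 -180.2   39.9] rotvec [-0.002 -0.001 -0.002] shift [38.5  0.3 32.2] q [ 1.17  0.52 -0.43  1.86 -0.43  1.19  0.71] f [ 0.5 -3.1  1.4]
```

Emit:
jog_arm:
  plan:
    - [0,0,0,3,0,2.5,-1]
    - [0,0,0,6,0,5,-1]
    - [0,0,0,9,0,7.5,-1]
    - [0,0,0,12,0,10,-1]
    - [0,0,0,15,0,12.5,-1]
    - [0,0,0,18,0,15,-1]
    - [0,0,0,21,0,17.6,-1]
    - [0,0,0,24,0,20.1,-1]
    - [0,0,0,27,0,22.6,-1]
    - [0,0,0,30,0,25.1,-1]
    - [0,0,0,32,0,26.8,-1]
    - [0,0,0,33.5,0,28.1,-1]

```text
time: 13.05
ee_pos: [0.4238, -0.173, 0.0399]
eef_rot: [0.753, 0.562, 0.273, -0.206]
ft_force: [-0.9, -2.2, 0.9]
width: 0.0002
grip_force: 1.3
```

Emit:
jog_arm:
  plan:
    - [0,0,0,1.2,0,1,-1]
    - [0,0,0,2.4,0,2,-1]
    - [0,0,0,3.6,0,3,-1]
    - [0,0,0,4.8,0,4,-1]
    - [0,0,0,6,0,5,-1]

```text
time: 13.55
ee_pos: [0.426, -0.1657, 0.0399]
eef_rot: [0.753, 0.562, 0.273, -0.206]
ft_force: [-0.9, -2.4, 0.5]
width: 0.0002
grip_force: 1.2
```

Emit:
jog_arm:
  plan:
    - [0,0,0,1.2,0,1,-1]
    - [0,0,0,2.4,0,2,-1]
    - [0,0,0,3.6,0,3,-1]
    - [0,0,0,4.8,0,4,-1]

```text
time: 13.95
ee_pos: [0.4278, -0.1596, 0.0399]
eef_rot: [0.753, 0.562, 0.273, -0.206]
ft_force: [-1.2, -3.0, -0.3]
width: 0.0004
grip_force: 1.2
```

Emit:
jog_arm:
  plan:
    - [0,0,0,0.8,0,0.65,-1]
    - [0,0,0,1.6,0,1.3,-1]
    - [0,0,0,2.3,0,1.95,-1]

```text
time: 14.25
ee_pos: [0.4286, -0.1568, 0.0399]
eef_rot: [0.753, 0.562, 0.273, -0.206]
ft_force: [-1.3, -2.8, -0.1]
width: 0.0004
grip_force: 1.2
```

Emit:
jog_arm:
  plan:
    - [0,0,0,0.8,0,0.65,-1]
    - [0,0,0,1.6,0,1.3,-1]
    - [0,0,0,2.3,0,1.95,-1]

```text
time: 14.55
ee_pos: [0.4295, -0.154, 0.0399]
eef_rot: [0.753, 0.562, 0.273, -0.206]
ft_force: [-0.6, -2.4, 0.2]
width: 0.0005
grip_force: 1.3
```

Emit:
jog_arm:
  plan:
    - [0,0,0,0.8,0,0.65,-1]
    - [0,0,0,1.6,0,1.3,-1]
    - [0,0,0,2.3,0,1.95,-1]

```text
time: 14.85
ee_pos: [0.4303, -0.1511, 0.0399]
eef_rot: [0.753, 0.562, 0.273, -0.206]
ft_force: [-0.4, -2.7, -0.4]
width: 0.0
grip_force: 1.4
```

Emit:
jog_arm:
  plan:
    - [0,0,0,0.8,0,0.65,-1]
    - [0,0,0,1.6,0,1.3,-1]
    - [0,0,0,2.3,0,1.95,-1]

```text
time: 15.15
ee_pos: [0.4312, -0.1482, 0.0399]
eef_rot: [0.753, 0.562, 0.273, -0.206]
ft_force: [-1.3, -2.9, 1.1]
width: 0.0006
grip_force: 2.2
```

Emit:
jog_arm:
  plan:
    - [0,0,0,0.8,0,0.65,-1]
    - [0,0,0,1.6,0,1.3,-1]
    - [0,0,0,2.3,0,1.95,-1]

```text
time: 15.45
ee_pos: [0.4316, -0.1476, 0.0397]
eef_rot: [0.754, 0.562, 0.273, -0.205]
ft_force: [-9.4, -13.4, 5.7]
width: 0.0006
grip_force: 7.8
```

The force rises sharply at bar end y≈-101, inside the expected band. I'll add a small nudge to confirm it is home.

Emit:
jog_arm:
  plan:
    - [0,0,0,0.6,0,0.5,-1]
    - [0,0,0,0.6,0,0.5,-1]

```text
time: 15.65
ee_pos: [0.4316, -0.1476, 0.0397]
eef_rot: [0.754, 0.562, 0.272, -0.204]
ft_force: [-8.6, -14.5, 6.1]
width: 0.0005
grip_force: 7.8
```

Emit:
jog_arm:
  plan:
    - [0,0,0,0.8,0,0.65,-1]
    - [0,0,0,0.8,0,0.65,-1]
    - [0,0,0,0.8,0,0.65,-1]

```text
time: 15.95
ee_pos: [0.4317, -0.1475, 0.0397]
eef_rot: [0.754, 0.562, 0.272, -0.204]
ft_force: [-10.7, -16.4, 8.0]
width: 0.0005
grip_force: 9.7
```

Pushing with 19 N gives no motion, so the bar is home. I'll back off straight, then withdraw.

Emit:
jog_arm:
  plan:
    - [0,0,0,-2,0,-1.6,-1]
    - [0,0,0,-4,0,-3.3,-1]
    - [0,0,0,-8,0,-6.5,-1]
    - [0,0,0,-15,0,-12.5,-1]
    - [0,0,0,-25,0,-21,-1]
    - [0,0,0,-36,0,-30,-1]
    - [0,0,0,-46,0,-39,-1]
    - [0,0,0,-50,0,-55,-1]
    - [0,0,0,-50,0,-80,-1]
    - [0,0,0,-50,0,-105,-1]
    - [0,0,0,-50,0,-120,-1]
    - [0,0,0,-50,0,-122,-1]

```text
time: 17.15
ee_pos: [0.3995, -0.2583, 0.1021]
eef_rot: [0.754, 0.562, 0.273, -0.205]
ft_force: [0.6, -0.6, -0.2]
width: 0.0002
grip_force: 0.0
```

Run:
```python
from goal import *
goal((0.6,-300,150))
from bench import camera
from h import *
c=camera("top"); cv2.imwrite("pics/top3.png",cv2.resize(c["image"][120:320,250:510,::-1],None,fx=3,fy=3,interpolation=cv2.INTER_CUBIC))
P=cloud(c)*1000; im=c["image"].astype(int); r,g,b=im[...,0],im[...,1],im[...,2]
m=np.zeros(r.shape,bool); m[195:245,345:400]=1
m&=(b>r+40)&(b>g+20)&(abs(P[...,2]-59)<12); Q=(P[m]-o)@S; print(m.sum(),Q.min(0),Q.max(0))
```

```text
station now [   1.1 -225.3  102.1] rotvec [ 0.001  0.001 -0.003] shift [-26.6  -0.4 -84.7] q [ 1.22  0.47 -0.41  1.76 -0.42  1.34  0.7 ] f [ 0.8 -0.4 -0.2]Traceback (most recent call last):
  File "<stdin>", line 8, in <module>
    return umr_minimum(a, axis, None, out, keepdims, initial, where)
ValueError: zero-size array to reduction operation minimum which has no identity
```

View pics/top3.png

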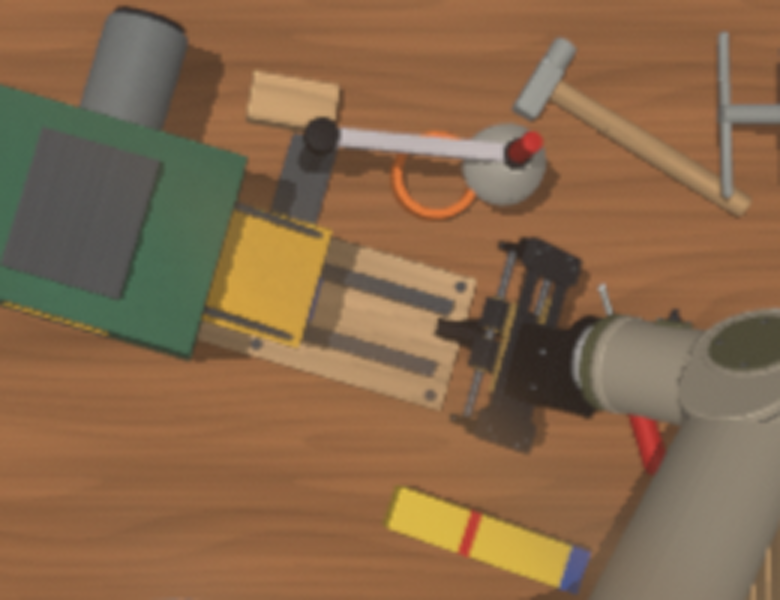

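The top view shows the lamp head at (505,165), clear of the board. The bar's outer end is hidden under the visor's edge, and the ring, block, hammer and yellow bar haven't moved. The gripper is free, so I'm handing in.

```bash
python3 -c "
from bench import order
print(order.close_job())"
```

```text
the job is handed in; nothing more can be done
None
```

The job is handed in after about 17 s of robot time: the lamp is swung clear of the board, the bar stopped moving under a 19 N push at the end stop, the arm is touching nothing, and nothing else on the bench looks disturbed.

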